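# Set the bearing of the glass-polishing spindle and start it

### The job

Set the bearing clearance of the glass-polishing spindle: turn its yellow wing screw clockwise until it bottoms, then back it off a quarter turn. Then start the machine by twisting the orange switch on the grey box clockwise all the way to its stop and letting it spring back. Leave all the glassware, jars and tools around them where they are.

Things in the scene. Friction and masses are not known exactly. Their poses are not given: they have to be found in the camera images.
- screw_axis (a point): On the vertical axis of the yellow wing screw, half-way up its wing, 198 mm above the table, on the green bearing housing of a fixed polishing spindle. Axes fixed to the machine: x along it, z up. Base 340 x 130 mm; cork wheel 120 mm diameter 121 mm to -x; grey motor to +x, reaching 186 mm. Apart from the screw nothing of it is higher than 167 mm.
- screw_red_end (a point): Middle of the wing's red end post, 75 mm from the screw's axis; turns with the screw. The wing is a straight yellow bar through the axis, 150 mm between its end posts (red and black, 22 mm diameter, 30 mm tall), 12 mm thick, 26 mm tall (185 to 211 mm above the table); hub 34 mm diameter, up to 216 mm.
- screw (a joint): Angle of the wing screw, rad; grows clockwise seen from above (tightening). 0 = bottomed on a hard stop, negative = loosened (-1.57: a quarter turn). Starts a third to six sevenths of a turn out. Turning it takes 0.15 N m (3 N at 50 mm from the axis); it stays where it is left and does not rise or sink.
- switch_axis (a point): Point on the vertical axis of the orange start switch, half-way up its paddle, 94 mm above the table. The switch is on top of a fixed grey box 130 x 120 x 65 mm. Axes fixed to the box, z up.
- switch_white_end (a point): End of the orange paddle with a white stripe on top, 50 mm from the switch's axis, half-way up; turns with the switch. The paddle is a straight bar through the axis, 100 mm long, 16 mm thick, 28 mm tall (80 to 108 mm above the table); hub 36 mm diameter, of nearly the same height.
- switch (a joint): Angle of the start switch, rad: 0 = at rest, grows when twisted clockwise seen from above, hard stop at 0.9. A spring returns it to 0 when let go: 0.05 N m at rest, 0.16 N m at the stop (about 4 N at 40 mm from the axis).
- tumbler: Bystander: green glass tumbler, 64 mm diameter, 100 mm tall, upright; origin at the centre of its underside.
- paperweight: Bystander: amber glass paperweight, 68 mm diameter, 50 mm tall; origin at the centre of its underside.
- block: Bystander: dark wooden shaping block, round cup 92 mm diameter, 55 mm tall, with a handle reaching 170 mm along its x axis; origin at the centre of the cup's underside.
- jar: Bystander: jar with a white cap, 76 mm diameter, 100 mm tall; origin at the centre of its underside.
- vase: Bystander: blue vase, 84 mm diameter, 125 mm tall; origin at the centre of its underside.
- wrench: Bystander: wrench 180 mm long lying along its x axis; origin under its middle.
- brush: Bystander: brush 180 mm long lying along its x axis; origin under its middle.
There are look-alikes about, which are no part of the job. Of the things that look like the part that bears switch_axis, take the one that is farthest from the robot's base at the start.

How it is judged:
By the outcome, as a careful person would: the job done as asked, in the order asked, and still so for the second after the job is handed in, with the robot touching nothing.
It also fails if it takes over 70 s, if anything falls off the work surface, if the arm or the gripper's body presses on something with over 40 N, if the wrist force passes 120 N, or if a joint passes its speed limit or range.

### The arm

A 7-joint arm with a two-finger parallel gripper is mounted at the origin on the work surface. World frame = base frame: x ahead of the robot, y to its left, z up, the work surface at z = 0. Lengths are in m, angles in rad, forces in N, time in s.
With the tool pointing down it reaches from about 0.425 to 1.025 m from the base axis. Payload 3.6 kg.
Tool frame: the origin (TCP) lies at the very end of the fingers, on their centre line; the grasp point (between the pads) lies 19 mm behind it; z points along the fingers, x is the direction in which the jaws open and shut, and the axes are right-handed (so a half turn about z gives the same grasp; the last joint's range is limited). The gripper opens to 85 mm and grips with 20 to 120 N. Pads are 22 mm wide; open, the fingers measure 114 mm over their backs; the gripper's body (76 mm by 85 mm) begins 54 mm behind the grasp point. The pads swing forward as they close: fully open they stand 13 mm farther back than shut.
Start: joints at [-1.27, 0.591, 0.048, 1.609, -0.033, 0.943, -0.034], TCP at [0.278, 0.67, 0.231] pointing down, gripper open.
Joint ranges: [-2.69, 2.69], [-0.47, 2.24], [-1.27, 1.36], [0.19, 2.51], [-1.53, 4.68], [0.08, 2.07], [-3.09, 3.09]. Speed limits (rad/s): [2.57, 2.57, 3.14, 3.14, 3.14, 3.14, 3.14].

### API

Orientations are given as a unit quaternion [x, y, z, w].
In Python, from station import arm gives the robot as it stands.
- The arm moves only by the tool move_arm, never from a script. Its argument "targets" is a list of rows, each a list of 3 entries, a list of its own where there are three numbers: the shift along the world's x, y, z scaled (see below), then the turn, a rotation vector about the world's x, y, z scaled (see below), then the opening, from -1 (shut) to 1 (fully open). A call has 1 to 12 rows; each row shifts and turns the commanded pose from where the row before left it; what a row does not reach is not made up. The controller multiplies each number of a shift by 40 mm and each number of a turn by 0.12 rad. A row lasts 1/10 s, in which the tool goes at most 50 mm and 8.59 degrees, less where a joint would pass 70% of its speed; a pose out of reach is approached as far as the arm can. A call with a number of a shift or a turn outside -1 to 1 is refused whole. A call with a gripper value outside its range is refused whole. The fingers move at their own pace and stop on an object; "squeeze" is the grip in N (left out, the last holds). Time passes only in rows, so rows that do not move let the fingers close. It gives the time, the measured TCP pose, the force and the opening at its end, in the units of the state.
- arm.sense(): the state, without advancing time (a new reading comes with each control period).
- arm.grab_frame(name): name is "scene" or "side" or "wrist"; returns the picture (384x512x3 uint8, red, green, blue); there is no depth.
- arm.camera_model(name): a dict with "camera_matrix" (3x3 intrinsics, pixels), "k1" (the pictures are not rectified: a ray, as slopes to the right and down, at radius r is drawn at 1 + k1 r^2 times it, then the intrinsics apply), "R" (3x3) and "t" (3): a world point X has camera coordinates R X + t; the wrist camera has in their place "T_tool_cam" (4x4, takes a point from camera to tool coordinates, whose origin is the TCP and whose axes are the tool frame's). Camera axes: x right, y down, z forward; pixel columns grow to the right and rows downward; lengths in m; the calibration is good to about 2 mm. A picture is of the moment at which its call begins: read the wrist's pose just before it. camera_model takes no time and is no camera call.
- arm.close_job(): hands the job in, once; it reports no verdict.
The state is a dict: "time": time; "q": joint angles; "qvel": joint speeds; "joint_torque": joint torques, N m; "tcp_pos": TCP position; "tcp_rot": TCP orientation; "ft_force": force on the tool from outside, world axes, zero at the start; "torque": the same for the moment, N m; "width": finger opening in m.
Only numpy, scipy, OpenCV 4.12 (cv2) and the standard library are available. Lean on these libraries where they do the work, as an engineer would, in place of code of your own. Each camera call takes 0.05 s, during which the arm holds its last target.

## Working session

There is one attempt and no reset: what is moved stays moved. The work goes in short steps, Python scripts to look and compute and a tool call to move; the robot and the scene stay as the last step left them, time stands still between calls to the robot, and variables do not carry over. Pictures are saved under pics/ and viewed, and the job is handed in when it is done.

Besides the shell and the picture viewer there is one more tool, called after "Request:" by a JSON object that holds its "method" and its "body". move_arm: Moves the arm, as the interface text tells. Its arguments: {"type":"object","properties":{"targets":{"type":"array"},"squeeze":{"type":"number"}},"required":["targets"]}

```bash
ls; mkdir -p pics
python3 - <<'E'
from station import arm
import cv2,json,numpy as np
for n in("scene","side","wrist"):
    s=arm.sense()
    im=arm.grab_frame(n); cv2.imwrite(f"pics/{n}0.png",im[:,:,::-1])
    m=arm.camera_model(n); print(n,{k:np.round(v,4).tolist() for k,v in m.items()})
print(s)
E
```

```text
pics
scene {'camera_matrix': [[387.7596, 0.0, 257.907], [0.0, 387.7596, 197.1397], [0.0, 0.0, 1.0]], 'k1': -0.0734, 'R': [[0.0396, 0.9992, 0.0059], [0.6839, -0.0228, -0.7292], [-0.7285, 0.0329, -0.6843]], 't': [-0.0295, -0.2655, 1.6017]}
side {'camera_matrix': [[477.7579, 0.0, 254.2137], [0.0, 477.7579, 189.4138], [0.0, 0.0, 1.0]], 'k1': -0.0473, 'R': [[0.9941, -0.1071, -0.0158], [-0.0871, -0.7051, -0.7037], [0.0642, 0.701, -0.7103]], 't': [-0.4873, 0.1179, 1.7763]}
wrist {'camera_matrix': [[265.5385, 0.0, 251.5207], [0.0, 265.5385, 191.7611], [0.0, 0.0, 1.0]], 'k1': 0.0095, 'T_tool_cam': [[1.0, -0.0007, 0.0013, 0.0002], [0.0002, 0.9467, 0.3222, -0.083], [-0.0014, -0.3222, 0.9467, -0.1417], [0.0, 0.0, 0.0, 1.0]]}
{'time': 0.1, 'q': array([-1.27051405,  0.59202692,  0.04829749,  1.60969364, -0.03327062,
        0.94268413, -0.03370825]), 'qvel': array([-0.00100726, -0.00209382, -0.00080349, -0.00337826,  0.00111354,
       -0.00278883,  0.00069746]), 'joint_torque': array([ 4.87167912e-03, -5.49996328e+01,  1.55352820e+00, -1.98827201e+01,
        9.75776115e-03,  3.79623423e-03, -1.47221431e-05]), 'tcp_pos': array([0.27788049, 0.66883146, 0.23025554]), 'tcp_rot': array([ 8.31743595e-01,  5.55159062e-01, -7.96345404e-04,  6.11489828e-04]), 'ft_force': array([ 0.13639353,  0.78427844, -0.8708033 ]), 'torque': array([ 0.03206558, -0.02855455, -0.01842757]), 'width': 0.08541054862792954}
```

View pics/scene0.png

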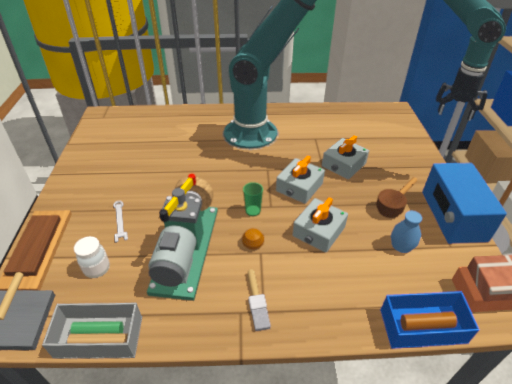

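View pics/side0.png

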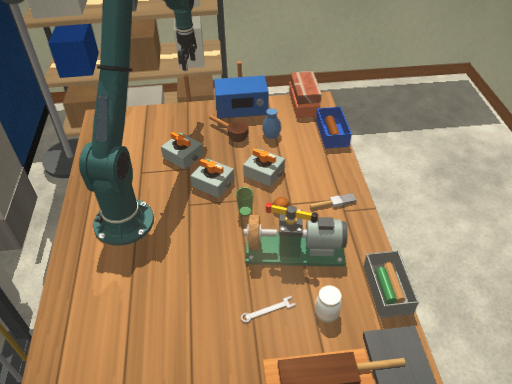

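View pics/wrist0.png

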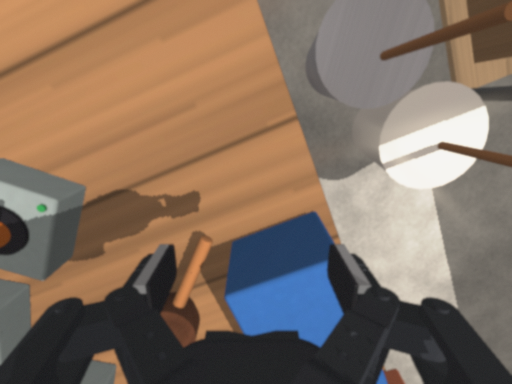

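```bash
cat > h.py <<'E'
import cv2,numpy as np
from station import arm
from scipy.spatial.transform import Rotation as Ro
def model(n,pose=None):
    m=arm.camera_model(n); K=np.array(m["camera_matrix"]);k1=m["k1"]
    if n=="wrist":
        T=np.eye(4);T[:3,:3]=Ro.from_quat(pose[1]).as_matrix();T[:3,3]=pose[0]
        W=T@np.array(m["T_tool_cam"]);R=W[:3,:3].T;t=-R@W[:3,3]
    else: R=np.array(m["R"]);t=np.array(m["t"])
    return K,k1,R,t
def ray(mod,uv):
    K,k1,R,t=mod
    p=cv2.undistortPoints(np.array([[uv]],float),K,np.array([k1,0,0,0.]))[0,0]
    d=R.T@np.array([p[0],p[1],1]);return -R.T@t,d/np.linalg.norm(d)
def onz(mod,uv,z):
    o,d=ray(mod,uv);return o+d*(z-o[2])/d[2]
def tri(m1,u1,m2,u2):
    o1,d1=ray(m1,u1);o2,d2=ray(m2,u2)
    s=np.linalg.lstsq(np.c_[d1,-d2],o2-o1,rcond=None)[0]
    a=o1+d1*s[0];b=o2+d2*s[1];return (a+b)/2,np.linalg.norm(a-b)
def proj(mod,X):
    K,k1,R,t=mod
    return cv2.projectPoints(np.array([X],float),cv2.Rodrigues(R)[0],t,K,np.array([k1,0,0,0.]))[0][0,0]
def crop(im,x,y,w,h,f,name):
    cv2.imwrite(name,cv2.resize(im[y:y+h,x:x+w],None,fx=f,fy=f,interpolation=cv2.INTER_CUBIC))
E
python3 - <<'E'
from h import *
a=cv2.imread('pics/scene0.png');b=cv2.imread('pics/side0.png')
crop(a,140,160,80,70,5,'pics/c1.png') 
crop(a,290,185,64,70,5,'pics/c2.png')
crop(b,255,190,90,50,5,'pics/c3.png')
crop(b,235,140,60,50,5,'pics/c4.png')
A=np.vstack([np.hstack([cv2.resize(cv2.imread('pics/c1.png'),(400,300)),cv2.resize(cv2.imread('pics/c2.png'),(400,300))]),np.hstack([cv2.resize(cv2.imread('pics/c3.png'),(400,300)),cv2.resize(cv2.imread('pics/c4.png'),(400,300))])])
cv2.imwrite('pics/m1.png',A)
S=model("scene");D=model("side")
for n,u,v in [("near",(347,150),(181,143)),("mid",(301,170),(210,168)),("far",(321,213),(263,156))]:
    p,g=tri(S,u,D,v);print(n,p.round(3),g.round(3),np.hypot(*p[:2]))
E
```

```text
near [0.222 0.345 0.069] 0.0 0.41018116294134194
mid [0.338 0.163 0.077] 0.006 0.3749929981265503
far [0.55  0.197 0.085] 0.008 0.5841367584816816
```

View pics/m1.png

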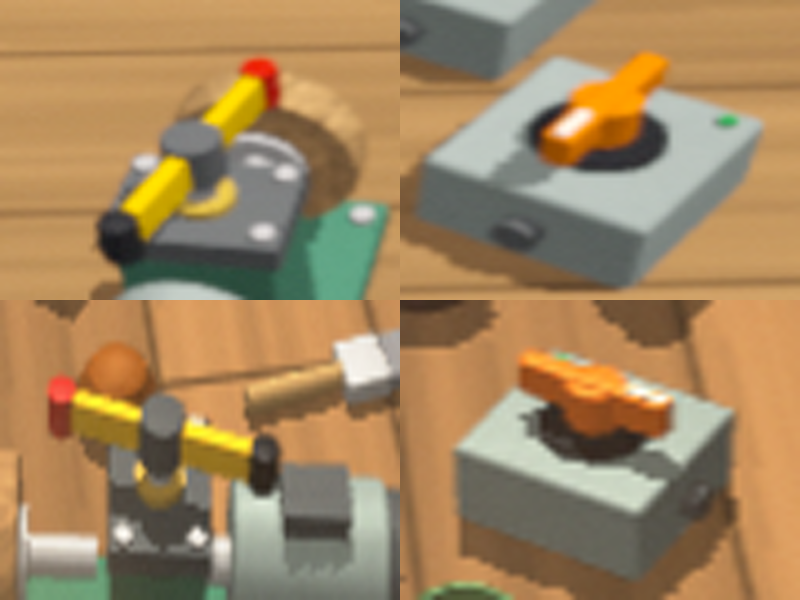

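Run:
```python
from h import *
S=model("scene");D=model("side")
for n,u,v,z in [("red",(192.4,175.4),(269,203.7),.213),("blk",(164,211.8),(314.6,213.3),.213),("hub",(178,190.8),(291.7,207.2),.216),("wht",(315.1,216.5),(273.7,156.7),.108),("oth",(330,198.5),(254.5,150),.108)]:
    p,g=tri(S,u,D,v);print(n,p.round(3),g.round(3),onz(S,u,z).round(3),onz(D,v,z).round(3))
# green base corners scene
for u in [(151,292),(197,297),(217,208)]: print(onz(S,u,0.01).round(3))
# bystanders, side+scene coarse
for n,u in [("tumbler top",(253,188)),("tumbler bot",(253,211)),("weight",(253,244)),("jar",(93,272)),("vase",(404,247)),("block",(390,210)),("wrench",(121,222)),("brush",(258,300))]: print(n,onz(S,u,0.0).round(3))
```

```text
red [ 0.522 -0.174  0.213] 0.001 [ 0.522 -0.174  0.213] [ 0.523 -0.175  0.213]
blk [ 0.66  -0.233  0.212] 0.001 [ 0.661 -0.233  0.213] [ 0.66  -0.234  0.213]
hub [ 0.591 -0.205  0.22 ] 0.0 [ 0.587 -0.206  0.216] [ 0.592 -0.202  0.216]
wht [0.587 0.17  0.105] 0.001 [0.59  0.169 0.108] [0.586 0.167 0.108]
oth [0.516 0.224 0.104] 0.005 [0.517 0.225 0.108] [0.516 0.216 0.108]
[ 0.762 -0.288  0.01 ]
[ 0.78  -0.163  0.01 ]
[ 0.447 -0.122  0.01 ]
tumbler top [ 0.342 -0.001 -0.   ]
tumbler bot [ 0.454 -0.005 -0.   ]
weight [ 0.595 -0.009  0.   ]
jar [ 0.685 -0.468  0.   ]
vase [0.624 0.448 0.   ]
block [0.466 0.45  0.   ]
wrench [ 0.49  -0.429  0.   ]
brush [ 0.789 -0.001  0.   ]
```

Look-alikes for the switch box, in scene pixels: near (347,150) at 0.41 m, middle (301,170) at 0.37 m, and far (321,213) at 0.58 m. I choose the far one, and the crop shows its orange paddle with the white stripe end towards (315,216). The wing screw's red end is at (192,175) and its black end at (164,212); they measure 150 mm apart at 0.213 m, as given. Next I move over the screw with the gripper shut.

Request:
{"method": "move_arm", "body": {"targets": [[[0.28,-0.96,0.6],[0,0,-0.56],-1],[[0.28,-0.96,0.6],[0,0,-0.56],-1],[[0.28,-0.96,0.6],[0,0,-0.56],-1],[[0.28,-0.96,0.6],[0,0,-0.56],-1],[[0.28,-0.96,0],[0,0,-0.56],-1],[[0.28,-0.96,0],[0,0,-0.56],-1],[[0.28,-0.96,0],[0,0,-0.56],-1],[[0.28,-0.96,0],[0,0,-0.56],-1],[[0.28,-0.96,0],[0,0,-0.56],-1],[[0.28,-0.96,0],[0,0,-0.56],-1],[[0.28,-0.96,0],[0,0,-0.56],-1],[[0.28,-0.96,0],[0,0,-0.56],-1]], "squeeze": 40}}

```text
time: 1.35
tcp_pos: [0.4126, 0.207, 0.3273]
tcp_rot: [0.983, 0.183, -0.0, -0.0]
ft_force: [1.1, -0.1, 0.5]
width: 0.0002
```

Request:
{"method": "move_arm", "body": {"targets": [[[0.28,-0.96,0],[0,0,-0.56],-1],[[0.28,-0.96,0],[0,0,-0.56],-1],[[0.28,-0.96,0],[0,0,-0.56],-1],[[0.28,-0.96,0],[0,0,-0.56],-1],[[0.28,-0.96,0],[0,0,-0.56],-1],[[0.28,-0.96,0],[0,0,-0.56],-1],[[0.28,-0.96,0],[0,0,-0.56],-1],[[0.28,-0.96,0],[0,0,-0.56],-1],[[0.28,-0.96,0],[0,0,-0.56],-1],[[0.28,-0.96,0],[0,0,-0.56],-1],[[0.28,-0.96,0],[0,0,-0.56],-1],[[0,0,0],[0,0,0],-1]]}}

```text
time: 2.55
tcp_pos: [0.5358, -0.2202, 0.3278]
tcp_rot: [0.982, -0.188, 0.001, 0.003]
ft_force: [-1.6, 0.3, -0.5]
width: 0.0003
```

Run:
```python
from h import *
s=arm.sense();im=arm.grab_frame("wrist");cv2.imwrite('pics/w1.png',im[:,:,::-1])
np.savez('w1.npz',p=s['tcp_pos'],q=s['tcp_rot'])
print(s['time'],s['tcp_pos'],s['tcp_rot'],s['ft_force'],s['width'],s['q'])
```

```text
2.55 [ 0.53582876 -0.22022747  0.32778425] [ 0.98224517 -0.18758024  0.00108741  0.00262786] [-1.61463419  0.27317356 -0.51220411] 0.000267892656923065 [-0.22431903  0.36817045  0.71909202  1.86369949 -0.27845548  1.00964785
  0.23331243]
```

View pics/w1.png

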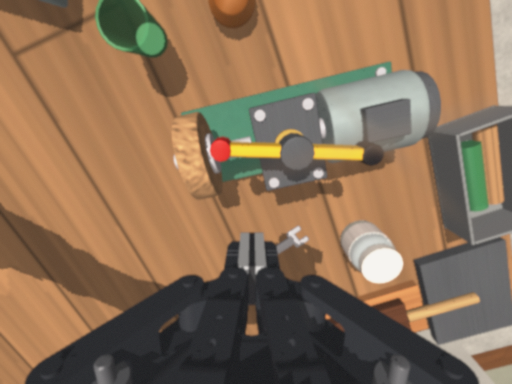

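Run:
```python
from h import *
w=np.load('w1.npz');M=model("wrist",(w['p'],w['q']))
im=cv2.imread('pics/w1.png');b,g,r=[im[:,:,i].astype(int) for i in range(3)]
red=((r>150)&(g<60)&(b<60)).astype(np.uint8);n,_,st,c=cv2.connectedComponentsWithStats(red);i=1+np.argmax(st[1:,4]);print('red px',c[i],st[i])
yel=((r>170)&(g>140)&(b<80)).astype(np.uint8);print('yel n',yel.sum())
crop(im,170,110,240,90,3.3,'pics/w1c.png')
R=onz(M,c[i],.212);B=onz(M,(373,153.5),.213);H=onz(M,(296.5,152),.216)
print(R.round(4),B.round(4),H.round(4),(R+B)/2,np.linalg.norm(R-B),np.degrees(np.arctan2(*(R-B)[[1,0]])))
```

```text
red px [224.53012048 150.14457831] [216 138  13  23  83]
yel n 1268
[ 0.5259 -0.1752  0.212 ] [ 0.6587 -0.2314  0.213 ] [ 0.5899 -0.2018  0.216 ] [ 0.59230148 -0.20332554  0.2125    ] 0.1441931487388379 157.07799031057226
```

View pics/w1c.png

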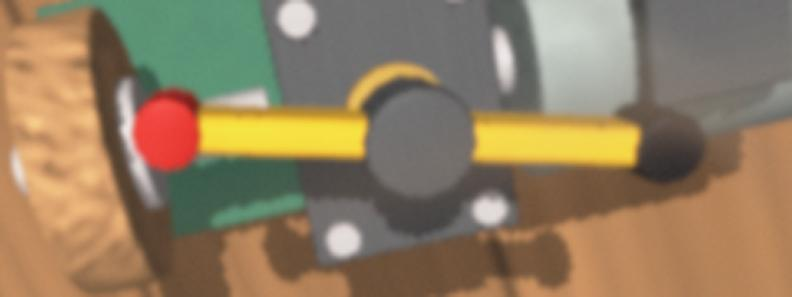

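Request:
{"method": "move_arm", "body": {"targets": [[[0.05,0.17,-0.86],[0,0,0],-1],[[0,0,-0.86],[0,0,0],-1],[[0,0,-0.86],[0,0,0],-1],[[0,0,-0.86],[0,0,0],-1],[[0,0,0],[0,0,0],-1],[[0,0,0],[0,0,0],-1]]}}

```text
time: 3.2
tcp_pos: [0.5376, -0.2057, 0.1898]
tcp_rot: [0.983, -0.183, -0.001, -0.0]
ft_force: [0.3, -0.4, -0.4]
width: -0.0
```

```bash
cat > path.py <<'E'
import numpy as np,sys
from station import arm
# usage: path a0 a1 step r  : rows along the circle, from the present measured TCP (angles deg of peg, world)
ax=np.array([.591,-.2035])
p=arm.sense()['tcp_pos'];d=p[:2]-ax;print('tcp',p.round(4),'r',np.hypot(*d).round(4),'ang',np.degrees(np.arctan2(d[1],d[0])).round(1), 'F',arm.sense()['ft_force'].round(1))
a0,a1,st,r=map(float,sys.argv[1:])
c=p[:2] if a0==999 else ax+r*np.array([np.cos(np.radians(a0)),np.sin(np.radians(a0))])
if a0==999:a0=np.degrees(np.arctan2(d[1],d[0]))
n=int(abs(a1-a0)/st+.999)
for a in np.linspace(a0,a1,n+1)[1:]:
    q=ax+r*np.array([np.cos(np.radians(a)),np.sin(np.radians(a))]);v=((q-c)/.04).round(2);c=c+v*.04;print(v,end=' ')
print(c.round(4))
E
python3 path.py 999 75 11 0.049; python3 path.py 75 0 11 0.049
```

```text
tcp [ 0.5376 -0.2057  0.1898] r 0.0534 ang -177.6 F [ 0.3 -0.4 -0.4]
[ 0.14 -0.23] [ 0.08 -0.22] [ 0.12 -0.2 ] [ 0.15 -0.18] [ 0.18 -0.14] [ 0.21 -0.11] [ 0.23 -0.07] [ 0.23 -0.02] [0.23 0.02] [0.23 0.07] [0.21 0.11] [0.18 0.15] [0.15 0.18] [0.11 0.2 ] [0.08 0.22] [0.03 0.24] [-0.02  0.23] [-0.06  0.23] [-0.1   0.21] [-0.14  0.19] [-0.17  0.15] [-0.2   0.13] [-0.22  0.08] [ 0.6036 -0.1561]
tcp [ 0.5376 -0.2057  0.1898] r 0.0534 ang -177.6 F [ 0.3 -0.4 -0.4]
[ 0.21 -0.08] [ 0.2  -0.12] [ 0.17 -0.15] [ 0.14 -0.18] [ 0.1  -0.21] [ 0.07 -0.22] [ 0.02 -0.22] [ 0.6401 -0.2034]
```

```bash
sed -i 's/a0=np.degrees(np.arctan2(d\[1\],d\[0\]))$/a0=np.degrees(np.arctan2(d[1],d[0]))%360/' path.py; python3 path.py 999 72 10 0.049
```

```text
tcp [ 0.5376 -0.2057  0.1898] r 0.0534 ang -177.6 F [ 0.3 -0.4 -0.4]
[0.12 0.2 ] [0.04 0.19] [0.07 0.19] [0.09 0.17] [0.13 0.15] [0.14 0.13] [0.17 0.11] [0.18 0.08] [0.19 0.04] [0.2  0.02] [ 0.19 -0.01] [ 0.19 -0.05] [ 0.606  -0.1569]
```

Request:
{"method": "move_arm", "body": {"targets": [[[0.12,0.2,0],[0,0,0],-1],[[0.04,0.19,0],[0,0,0],-1],[[0.07,0.19,0],[0,0,0],-1],[[0.09,0.17,0],[0,0,0],-1],[[0.13,0.15,0],[0,0,0],-1],[[0.14,0.13,0],[0,0,0],-1]]}}

```text
time: 3.8
tcp_pos: [0.561, -0.1679, 0.1917]
tcp_rot: [0.983, -0.184, 0.001, 0.002]
ft_force: [-3.4, -3.9, 1.4]
width: 0.0003
```

```bash
python3 - <<'E'
from h import *
im=arm.grab_frame("scene")[:,:,::-1];crop(im,140,140,100,90,6,'pics/s1.png')
E
python3 path.py 999 72 10 0.049
```

```text
tcp [ 0.5624 -0.1661  0.1915] r 0.0471 ang 127.4 F [-2.3 -1.5  0.4]
[0.14 0.14] [0.18 0.08] [0.19 0.05] [0.2  0.02] [ 0.19 -0.01] [ 0.19 -0.05] [ 0.606  -0.1569]
```

View pics/s1.png

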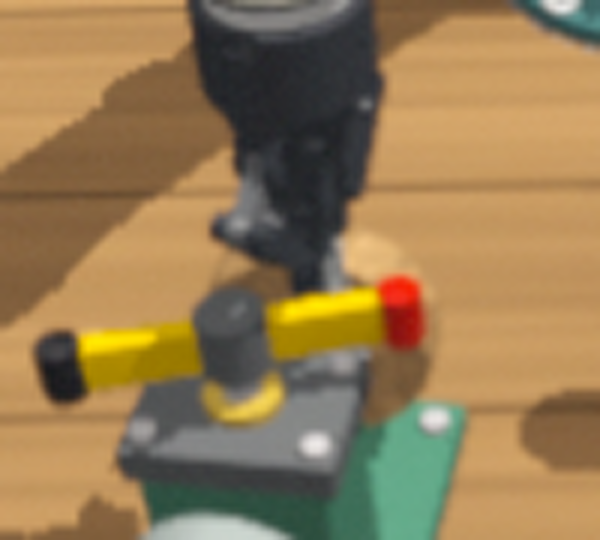

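The wing follows the peg: the red end is now at crop (402,312), about 55° further clockwise. I'll continue.

Request:
{"method": "move_arm", "body": {"targets": [[[0.14,0.11,0],[0,0,0],-1],[[0.18,0.08,0],[0,0,0],-1],[[0.19,0.05,0],[0,0,0],-1],[[0.2,0.02,0],[0,0,0],-1],[[0.19,-0.01,0],[0,0,0],-1],[[0.19,-0.05,0],[0,0,0],-1]]}}

```text
time: 4.45
tcp_pos: [0.6036, -0.1561, 0.1896]
tcp_rot: [0.983, -0.183, -0.002, -0.001]
ft_force: [-5.9, 0.5, 0.9]
width: 0.0006
```

```bash
python3 path.py 999 0 9 0.049
```

```text
tcp [ 0.6036 -0.1561  0.1896] r 0.0491 ang 75.1 F [-5.9  0.5  0.9]
[ 0.17 -0.06] [ 0.16 -0.08] [ 0.14 -0.11] [ 0.13 -0.12] [ 0.11 -0.14] [ 0.08 -0.16] [ 0.07 -0.16] [ 0.04 -0.18] [ 0.01 -0.18] [ 0.64   -0.2037]
```

Request:
{"method": "move_arm", "body": {"targets": [[[0.17,-0.06,0],[0,0,0],-1],[[0.16,-0.08,0],[0,0,0],-1],[[0.14,-0.11,0],[0,0,0],-1]]}}

```text
time: 4.75
tcp_pos: [0.6238, -0.1655, 0.1894]
tcp_rot: [0.983, -0.182, -0.001, -0.001]
ft_force: [-4.1, 1.8, 0.5]
width: 0.0003
```

Request:
{"method": "move_arm", "body": {"targets": [[[0.13,-0.12,0],[0,0,0],-1],[[0.11,-0.14,0],[0,0,0],-1]]}}

```text
time: 4.95
tcp_pos: [0.6344, -0.1772, 0.1897]
tcp_rot: [0.983, -0.183, 0.0, -0.001]
ft_force: [-3.4, 3.1, -1.4]
width: 0.0
```

Request:
{"method": "move_arm", "body": {"targets": [[[0.08,-0.16,0],[0,0,0],-1],[[0.07,-0.16,0],[0,0,0],-1]]}}

```text
time: 5.15
tcp_pos: [0.6401, -0.1906, 0.1897]
tcp_rot: [0.983, -0.183, 0.0, -0.001]
ft_force: [-1.8, 4.1, -1.0]
width: 0.0002
```

```bash
python3 path.py 999 -90 9 0.049
```

```text
tcp [ 0.6401 -0.1906  0.1897] r 0.0508 ang 14.7 F [-1.8  4.1 -1. ]
[-0.01 -0.19] [ 0.01 -0.19] [-0.03 -0.19] [-0.05 -0.18] [-0.08 -0.16] [-0.1  -0.16] [-0.12 -0.14] [-0.15 -0.12] [-0.16 -0.09] [-0.17 -0.07] [-0.18 -0.04] [-0.19 -0.02] [ 0.5909 -0.2526]
```

Request:
{"method": "move_arm", "body": {"targets": [[[0.03,-0.18,0],[0,0,0],-1],[[0.0,-0.19,0],[0,0,0],-1]]}}

```text
time: 5.35
tcp_pos: [0.6412, -0.1946, 0.1895]
tcp_rot: [0.983, -0.181, -0.004, -0.009]
ft_force: [-6.4, 27.4, 14.9]
width: 0.0
```

Request:
{"method": "move_arm", "body": {"targets": [[[-0.03,-0.19,0],[0,0,0],-1],[[-0.05,-0.18,0],[0,0,0],-1]]}}

```text
time: 5.55
tcp_pos: [0.641, -0.1948, 0.1897]
tcp_rot: [0.984, -0.177, -0.006, -0.02]
ft_force: [-3.7, 46.1, 21.1]
width: -0.0
```

Request:
{"method": "move_arm", "body": {"targets": [[[-0.08,-0.16,0],[0,0,0],-1],[[-0.1,-0.16,0],[0,0,0],-1]]}}

```text
time: 5.75
tcp_pos: [0.6407, -0.1949, 0.1899]
tcp_rot: [0.984, -0.173, -0.003, -0.028]
ft_force: [7.1, 60.7, 20.0]
width: 0.0003
```

```bash
python3 - <<'E'
from h import *
im=arm.grab_frame("scene")[:,:,::-1];crop(im,140,140,100,90,6,'pics/s2.png')
E
python3 path.py 999 -90 9 0.049
```

```text
tcp [ 0.6408 -0.1948  0.1899] r 0.0505 ang 9.9 F [ 4.4 54.9 21. ]
[-0.02 -0.18] [-0.01 -0.18] [-0.03 -0.18] [-0.06 -0.16] [-0.08 -0.16] [-0.11 -0.15] [-0.12 -0.12] [-0.14 -0.11] [-0.16 -0.09] [-0.16 -0.06] [-0.18 -0.04] [-0.17 -0.01] [ 0.5912 -0.2524]
```

View pics/s2.png

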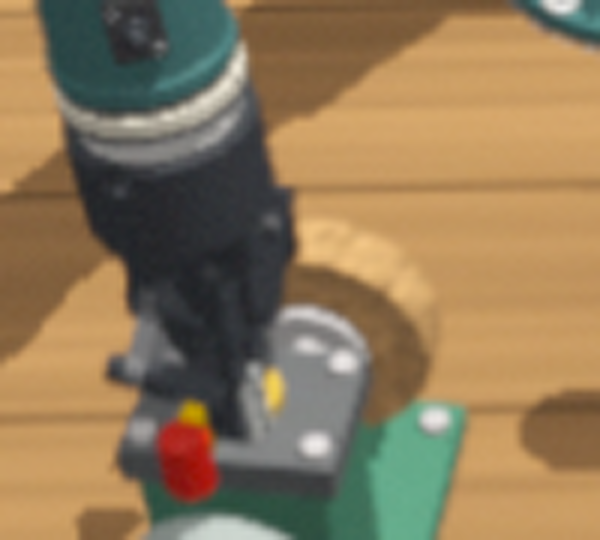

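Force jumped from 4 N to 27 N while the TCP stood still at (0.641,-0.195), so the screw has bottomed after about 2.9 rad, within the given range. Running three calls together let the push reach about 61 N before I read it, so I'm easing off right away and then lifting to measure.

Request:
{"method": "move_arm", "body": {"targets": [[[0.12,0.5,0],[0,0,0],-1],[[0.12,0.56,0],[0,0,0],-1],[[0,0.35,0],[0,0,0],-1],[[0,0.1,0],[0,0,0],-1]]}}

```text
time: 6.2
tcp_pos: [0.6413, -0.173, 0.1904]
tcp_rot: [0.983, -0.183, 0.002, 0.001]
ft_force: [0.1, -0.4, -0.6]
width: 0.0
```

Request:
{"method": "move_arm", "body": {"targets": [[[0,0,0.8],[0,0,0],-1],[[0,0,0.9],[0,0,0],-1],[[-0.3,-0.8,0.8],[0,0,0],-1],[[-0.5,-0.8,0.8],[0,0,0],-1],[[-0.5,-0.4,0],[0,0,0],-1],[[0,0,0],[0,0,0],-1],[[0,0,0],[0,0,0],-1],[[0,0,0],[0,0,0],-1]]}}

```text
time: 7.0
tcp_pos: [0.5884, -0.2526, 0.3211]
tcp_rot: [0.983, -0.183, -0.0, -0.0]
ft_force: [0.9, 0.2, 0.5]
width: 0.0001
```

```bash
cat > look.py <<'E'
from h import *
import sys
k=sys.argv[1]
s=arm.sense();im=arm.grab_frame("wrist")[:,:,::-1].copy();cv2.imwrite(f'pics/{k}.png',im);np.savez(k+'.npz',p=s['tcp_pos'],q=s['tcp_rot'])
print(s['time'],s['tcp_pos'].round(4),s['qvel'].round(3).max(),s['ft_force'].round(1),s['q'].round(2))
E
python3 look.py w2
```

```text
7.0 [ 0.5884 -0.2526  0.3211] 0.007 [0.9 0.2 0.5] [-0.14  0.47  0.69  1.74 -0.33  1.06  0.3 ]
```

View pics/w2.png

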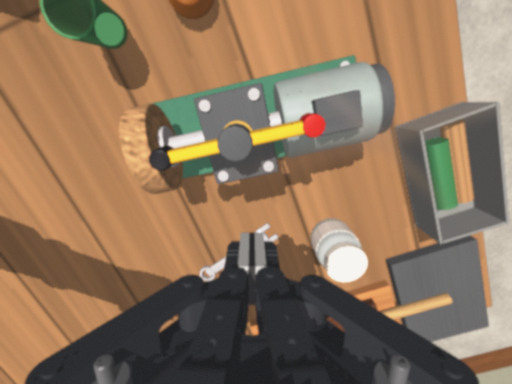

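```bash
cat > ang.py <<'E'
from h import *
import sys
k=sys.argv[1];w=np.load(k+'.npz');M=model("wrist",(w['p'],w['q']));im=cv2.imread(f'pics/{k}.png')
# yellow bar top face: bright yellow pixels -> rays onto z=.211 -> line fit
b,g,r=[im[:,:,i].astype(int) for i in range(3)]
y=((r>215)&(g>185)&(b<90)).astype(np.uint8)
n,lab,st,c=cv2.connectedComponentsWithStats(y)
pts=np.array([onz(M,(u,v),.211)[:2] for v,u in zip(*np.nonzero(y))])
ax=np.array([.591,-.2035]);d=np.hypot(*(pts-ax).T);P=pts[(d>.02)&(d<.066)];print('yellow n',len(P))
vx,vy,x0,y0=cv2.fitLine(P.astype(np.float32),cv2.DIST_HUBER,0,1e-4,1e-4).ravel()
red=((r>150)&(g<60)&(b<60));R=np.array([onz(M,(u,v),.213)[:2] for v,u in zip(*np.nonzero(red))])
R=np.median(R[np.hypot(*(R-ax).T)<.1],axis=0)
a=np.degrees(np.arctan2(vy,vx)); 
if np.dot(R-ax,[vx,vy])<0:a+=180
nn=np.array([-vy,vx]);print('bar angle',round(a%360,2),'red',R.round(4),'dist red',np.hypot(*(R-ax)).round(4),'line off axis mm',(np.dot(nn,ax-[x0,y0])*1000).round(2))
v,u=np.nonzero(y);crop(im,int(u.min()-30),int(v.min()-40),260,120,3,f'pics/{k}c.png')
E
python3 ang.py w1;python3 ang.py w2
python3 - <<'E'
from h import *
w=np.load('w2.npz');M=model("wrist",(w['p'],w['q']))
R=onz(M,(314,125),.213);B=onz(M,(159.5,158),.213);H=onz(M,(235.5,141),.216);print(R,B,H,(R+B)/2,np.linalg.norm(R-B),np.degrees(np.arctan2(*(R-B)[[1,0]])))
E
```

```text
yellow n 893
bar angle 156.68 red [ 0.5263 -0.1771] dist red 0.0699 line off axis mm -0.45
yellow n 1033
bar angle 351.33 red [ 0.6654 -0.2176] dist red 0.0757 line off axis mm -0.54
[ 0.66439126 -0.21440992  0.213     ] [ 0.5184543  -0.19081347  0.213     ] [ 0.5922761  -0.20163316  0.216     ] [ 0.59142278 -0.2026117   0.213     ] 0.14783229848175322 -9.18463010735244
```

View pics/w2c.png

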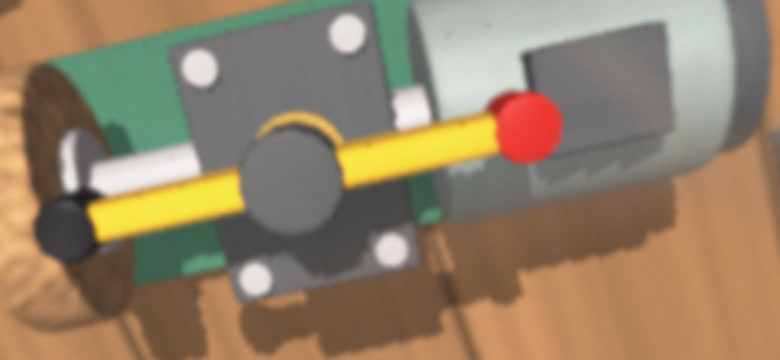

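Bottomed bar angle is −8.7° by line fit and −9.2° from the posts, so the back-off target is about 81.3°. The peg goes down on the clockwise side (−y) of the red half.

Request:
{"method": "move_arm", "body": {"targets": [[[0.53,0.16,-0.2],[0,0,0],-1],[[0.53,0.15,-0.6],[0,0,0],-1],[[0,0,-0.9],[0,0,0],-1],[[0,0,-0.8],[0,0,0],-1],[[0,0,-0.78],[0,0,0],-1],[[0,0,0],[0,0,0],-1],[[0,0,0],[0,0,0],-1],[[0,0,0],[0,0,0],-1]]}}

```text
time: 7.85
tcp_pos: [0.6317, -0.241, 0.1922]
tcp_rot: [0.983, -0.183, 0.002, 0.0]
ft_force: [-0.6, -0.3, -0.4]
width: 0.0001
```

```bash
sed -i 's/)%360$/)/' path.py; python3 path.py 999 50 8 0.0503
```

```text
tcp [ 0.6317 -0.241   0.1922] r 0.0553 ang -42.7 F [-0.6 -0.3 -0.4]
[0.01 0.22] [0.09 0.14] [0.07 0.16] [0.04 0.16] [0.03 0.17] [-0.    0.17] [-0.02  0.17] [-0.05  0.16] [-0.06  0.16] [-0.09  0.14] [-0.11  0.13] [-0.12  0.12] [ 0.6233 -0.165 ]
```

Request:
{"method": "move_arm", "body": {"targets": [[[0.01,0.22,0],[0,0,0],-1],[[0.09,0.14,0],[0,0,0],-1],[[0.07,0.16,0],[0,0,0],-1],[[0.04,0.16,0],[0,0,0],-1],[[0.03,0.17,0],[0,0,0],-1],[[0,0.17,0],[0,0,0],-1],[[-0.02,0.17,0],[0,0,0],-1],[[-0.05,0.16,0],[0,0,0],-1],[[-0.06,0.16,0],[0,0,0],-1],[[-0.09,0.14,0],[0,0,0],-1],[[0,0,0],[0,0,0],-1]]}}

```text
time: 8.95
tcp_pos: [0.6319, -0.1736, 0.1913]
tcp_rot: [0.983, -0.183, 0.001, -0.0]
ft_force: [1.8, -1.4, 1.5]
width: -0.0001
```

```bash
python3 look.py w3; python3 ang.py w3;python3 path.py 999 60 8 0.0503
```

```text
8.95 [ 0.6319 -0.1736  0.1913] 0.01 [ 1.8 -1.4  1.5] [-0.2   0.62  0.6   1.83 -0.46  0.84  0.26]
yellow n 672
bar angle 55.5 red [ 0.6329 -0.1387] dist red 0.0772 line off axis mm -4.77
tcp [ 0.6319 -0.1736  0.1912] r 0.0507 ang 36.2 F [ 1.8 -1.8  1.5]
[-0.12  0.13] [-0.13  0.11] [-0.14  0.1 ] [ 0.6163 -0.16  ]
```

View pics/w3.png

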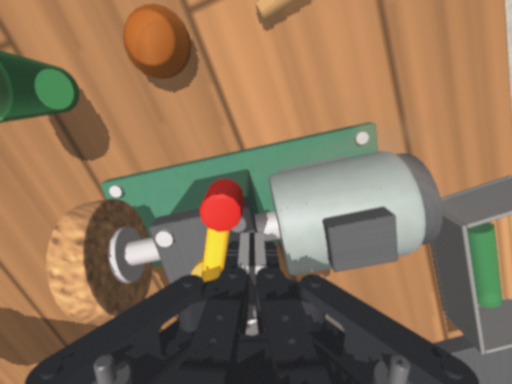

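```bash
python3 - <<'E'
from h import *
w=np.load('w3.npz');M=model("wrist",(w['p'],w['q']))
for uv in [(221,208),(222,210)]:
    R=onz(M,uv,.213);d=R[:2]-[.591,-.203];print(R,np.hypot(*d),np.degrees(np.arctan2(d[1],d[0])))
E
python3 path.py 36.2 56.5 6 0.0505
```

```text
[ 0.63035207 -0.13635851  0.213     ] 0.07739298297379023 59.437977444353926
[ 0.63039279 -0.13750285  0.213     ] 0.07643080550964 58.975497125740866
tcp [ 0.6319 -0.1736  0.1912] r 0.0507 ang 36.2 F [ 1.8 -1.8  1.5]
[-0.07  0.09] [-0.08  0.08] [-0.08  0.07] [-0.09  0.07] [ 0.619  -0.1613]
```

Request:
{"method": "move_arm", "body": {"targets": [[[-0.07,0.09,0],[0,0,0],-1],[[-0.08,0.08,0],[0,0,0],-1],[[-0.08,0.07,0],[0,0,0],-1],[[-0.07,0.06,0],[0,0,0],-1],[[0,0,0],[0,0,0],-1],[[0,0,0],[0,0,0],-1]]}}

```text
time: 9.6
tcp_pos: [0.6186, -0.1614, 0.1903]
tcp_rot: [0.983, -0.183, -0.001, -0.001]
ft_force: [1.5, -1.5, 1.1]
width: -0.0001
```

Request:
{"method": "move_arm", "body": {"targets": [[[0.3,-0.3,0],[0,0,0],-1],[[0,0,0.9],[0,0,0],-1],[[0,0,0.9],[0,0,0],-1],[[-0.4,-0.6,0.7],[0,0,0],-1],[[-0.5,-0.7,0.7],[0,0,0],-1],[[-0.3,-0.8,0],[0,0,0],-1],[[0,0,0],[0,0,0],-1],[[0,0,0],[0,0,0],-1],[[0,0,0],[0,0,0],-1]]}}

```text
time: 10.5
tcp_pos: [0.5829, -0.2557, 0.3171]
tcp_rot: [0.983, -0.182, -0.002, -0.001]
ft_force: [0.4, 0.4, 0.0]
width: 0.0003
```

```bash
python3 look.py w4; python3 ang.py w4
```

```text
10.5 [ 0.5829 -0.2557  0.3171] 0.005 [0.4 0.4 0. ] [-0.13  0.47  0.69  1.75 -0.34  1.05  0.31]
yellow n 1046
bar angle 79.78 red [ 0.6092 -0.1371] dist red 0.0689 line off axis mm -0.89
```

View pics/w4.png

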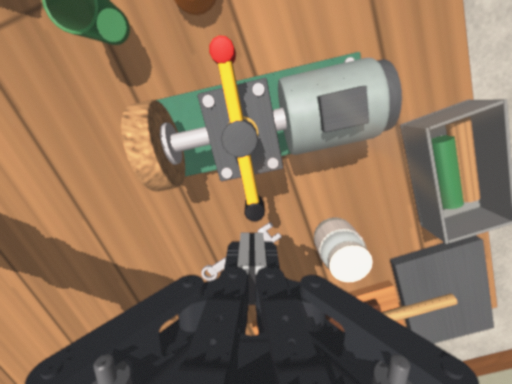

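Run:
```python
from h import *
# top discs of the posts via HoughCircles near hand picks
for k,ps in (('w1',[(220,150),(373,153)]),('w2',[(314,125),(159.5,158)]),('w4',[(222,48),(255,206)])):
    w=np.load(k+'.npz');M=model("wrist",(w['p'],w['q']));im=cv2.imread(f'pics/{k}.png');out=[]
    for p in ps:
        x,y=int(p[0])-24,max(0,int(p[1])-24);c=cv2.resize(im[y:y+48,x:x+48],None,fx=8,fy=8,interpolation=cv2.INTER_CUBIC)
        cv2.imwrite(f'pics/{k}_p{len(out)}.png',c);out.append(c)
        
A=np.vstack([np.hstack([cv2.resize(cv2.imread(f'pics/{k}_p{i}.png'),(250,250)) for k in('w1','w2','w4')]) for i in (0,1)]);cv2.imwrite('pics/posts.png',A)
```

```text
(no output)
```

View pics/posts.png

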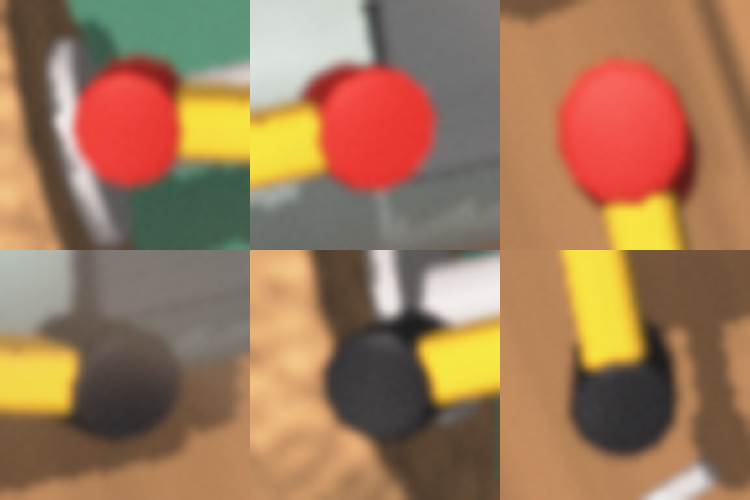

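Run:
```python
from h import *
for k,a,b in (('w1',(220.6,151),(373.6,155.1)),('w2',(314.6,125.6),(160,160.1)),('w4',(222,49.5),(254.4,211.2))):
    w=np.load(k+'.npz');M=model("wrist",(w['p'],w['q']));R=onz(M,a,.213);B=onz(M,b,.213)
    print(k,((R+B)/2).round(4),np.linalg.norm(R-B).round(4),np.degrees(np.arctan2(*(R-B)[[1,0]])).round(2))
```

```text
w1 [ 0.5905 -0.2038  0.213 ] 0.1488 156.76
w2 [ 0.5914 -0.204   0.213 ] 0.1485 -8.65
w4 [ 0.5911 -0.2033  0.213 ] 0.1471 79.69
```

Both measures agree: bottomed at −8.65°, now 79.7°, so 88.4° backed off. I'll nudge 1.6° more.

Request:
{"method": "move_arm", "body": {"targets": [[[0.6,1.0,0],[0,0,0],-1],[[0.59,1.0,-0.4],[0,0,0],-1],[[0,0.06,-0.9],[0,0,0],-1],[[0,0,-0.9],[0,0,0],-1],[[0,0,-0.9],[0,0,0],-1],[[0,0,-0.05],[0,0,0],-1],[[0,0,0],[0,0,0],-1],[[0,0,0],[0,0,0],-1]]}}

```text
time: 11.35
tcp_pos: [0.632, -0.1763, 0.1943]
tcp_rot: [0.983, -0.183, 0.001, 0.0]
ft_force: [-0.5, -0.5, 0.6]
width: -0.0004
```

Request:
{"method": "move_arm", "body": {"targets": [[[-0.12,0.13,-0.08],[0,0,0],-1],[[-0.12,0.13,0],[0,0,0],-1],[[-0.1,0.1,0],[0,0,0],-1],[[0,0,0],[0,0,0],-1],[[0,0,0],[0,0,0],-1]]}}

```text
time: 11.85
tcp_pos: [0.6173, -0.1614, 0.19]
tcp_rot: [0.983, -0.183, 0.001, -0.0]
ft_force: [2.0, 0.1, 0.8]
width: 0.0002
```

Request:
{"method": "move_arm", "body": {"targets": [[[0.3,-0.2,0],[0,0,0],-1],[[0,0,0.9],[0,0,0],-1],[[0,0,0.9],[0,0,0],-1],[[-0.4,-0.6,0.7],[0,0,0],-1],[[-0.5,-0.7,0.7],[0,0,0],-1],[[-0.3,-0.8,0],[0,0,0],-1],[[0,0,0],[0,0,0],-1],[[0,0,0],[0,0,0],-1],[[0,0,0],[0,0,0],-1]]}}

```text
time: 12.75
tcp_pos: [0.5812, -0.252, 0.3165]
tcp_rot: [0.983, -0.182, -0.001, -0.001]
ft_force: [-0.6, 0.4, -0.5]
width: 0.0001
```

```bash
python3 look.py w5; python3 ang.py w5
```

```text
12.75 [ 0.5812 -0.252   0.3165] 0.006 [-0.6  0.4 -0.5] [-0.14  0.46  0.7   1.76 -0.34  1.05  0.31]
yellow n 1037
bar angle 81.7 red [ 0.6071 -0.1367] dist red 0.0687 line off axis mm -0.9
```

Line fit gives 81.7°, so the back-off is 90.4°. Now to the start switch.

Request:
{"method": "move_arm", "body": {"targets": [[[-0.08,0.95,0],[0,0,0],-1],[[-0.08,0.95,0],[0,0,0],-1],[[-0.08,0.95,0],[0,0,0],-1],[[-0.08,0.95,0],[0,0,0],-1],[[-0.08,0.95,0],[0,0,0],-1],[[-0.08,0.95,0],[0,0,0],-1],[[-0.08,0.95,-0.3],[0,0,0],-1],[[-0.08,0.95,-0.3],[0,0,0],-1],[[-0.08,0.95,-0.3],[0,0,0],-1],[[-0.08,0.95,-0.3],[0,0,0],-1],[[0,0,0],[0,0,0],-1],[[0,0,0],[0,0,0],-1]]}}

```text
time: 14.0
tcp_pos: [0.5482, 0.1288, 0.2684]
tcp_rot: [0.984, -0.181, -0.001, 0.001]
ft_force: [0.3, -0.5, -0.9]
width: 0.0
```

```bash
python3 look.py w6
```

```text
14.0 [0.5482 0.1288 0.2684] 0.051 [ 0.3 -0.5 -0.9] [-0.8   0.41  0.66  1.96 -0.32  0.88 -0.34]
```

View pics/w6.png

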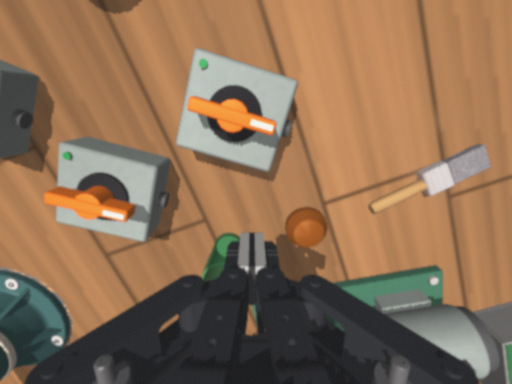

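Run:
```python
from h import *
w=np.load('w6.npz');M=model("wrist",(w['p'],w['q']))
W=onz(M,(274,127.5),.108);O=onz(M,(188.5,104),.108);H=onz(M,(232.5,115.5),.108)
im=cv2.imread('pics/w6.png');crop(im,170,40,140,140,4,'pics/w6c.png')
c=(W+O)/2;e=(W-O)/np.linalg.norm(W-O);print(W,O,H,c,np.linalg.norm(W-O),np.degrees(np.arctan2(e[1],e[0])))
c=c[:2];e=e[:2];n=np.array([-e[1],e[0]])
print('start',c+.036*e+.031*n)
print('tumbler',onz(M,(215,262),.1)[:2],'weight',onz(M,(307,228),.03)[:2])
```

```text
[0.59119349 0.17220203 0.108     ] [0.51314119 0.22828739 0.108     ] [0.5530053  0.20041338 0.108     ] [0.55216734 0.20024471 0.108     ] 0.09611311308472996 -35.69956148611876
start [0.59949209 0.20441218]
tumbler [0.4581612  0.03179771] weight [ 0.59210773 -0.00195077]
```

View pics/w6c.png

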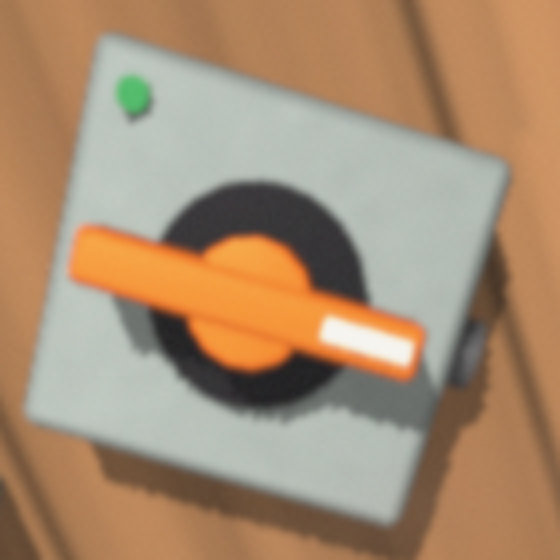

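Paddle ends at (274,127) and (188,104) give axis (0.552,0.200), length 96 mm and white end at −36°. This matches the first two-view measurement.

Request:
{"method": "move_arm", "body": {"targets": [[[0.66,0.95,0],[0,0,0],-1],[[0.66,0.95,-0.4],[0,0,0],-1],[[0,0.04,-0.9],[0,0,0],-1],[[0,0,-0.9],[0,0,0],-1],[[0,0,-0.9],[0,0,0],-1],[[0,0,-0.9],[0,0,0],-1],[[0,0,-0.5],[0,0,0],-1],[[0,0,0],[0,0,0],-1],[[0,0,0],[0,0,0],-1]]}}

```text
time: 14.95
tcp_pos: [0.6028, 0.2025, 0.09]
tcp_rot: [0.983, -0.184, 0.001, 0.0]
ft_force: [0.1, 0.5, 1.1]
width: -0.0002
```

```bash
sed -i 's/^ax=.*/ax=np.array([.552,.1995])/' path.py; python3 path.py 999 -60 9 0.045
python3 - <<'E'
from h import *
im=arm.grab_frame("scene")[:,:,::-1];crop(im,280,150,90,110,5,'pics/s3.png')
E
```

```text
tcp [0.6028 0.2025 0.09  ] r 0.0509 ang 3.4 F [0.1 0.5 1.1]
[-0.15 -0.16] [-0.02 -0.16] [-0.05 -0.15] [-0.06 -0.14] [-0.08 -0.13] [-0.1  -0.12] [-0.12 -0.1 ] [-0.13 -0.09] [0.5744 0.1605]
```

View pics/s3.png

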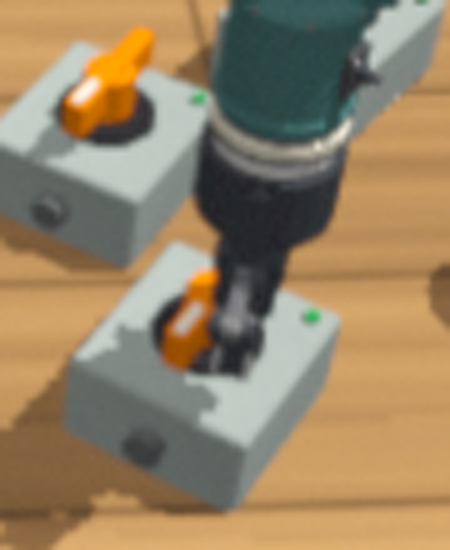

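Request:
{"method": "move_arm", "body": {"targets": [[[-0.13,-0.16,-0.1],[0,0,0],-1],[[-0.02,-0.16,0],[0,0,0],-1],[[-0.05,-0.15,0],[0,0,0],-1],[[-0.06,-0.14,0],[0,0,0],-1],[[-0.08,-0.13,0],[0,0,0],-1]]}}

```text
time: 15.5
tcp_pos: [0.5891, 0.1749, 0.086]
tcp_rot: [0.983, -0.183, 0.001, -0.001]
ft_force: [1.3, 4.2, 0.3]
width: -0.0003
```

```bash
python3 path.py 999 -65 9 0.045
```

```text
tcp [0.5891 0.1749 0.086 ] r 0.0445 ang -33.5 F [1.3 4.2 0.3]
[-0.08 -0.13] [-0.11 -0.11] [-0.13 -0.09] [-0.13 -0.08] [0.5711 0.1585]
```

Request:
{"method": "move_arm", "body": {"targets": [[[-0.09,-0.12,0],[0,0,0],-1],[[-0.11,-0.11,0],[0,0,0],-1]]}}

```text
time: 15.7
tcp_pos: [0.5813, 0.1652, 0.0858]
tcp_rot: [0.983, -0.183, 0.001, -0.001]
ft_force: [2.8, 3.4, 0.4]
width: 0.0001
```

Request:
{"method": "move_arm", "body": {"targets": [[[-0.13,-0.09,0],[0,0,0],-1],[[-0.13,-0.08,0],[0,0,0],-1]]}}

```text
time: 15.9
tcp_pos: [0.5747, 0.1597, 0.0864]
tcp_rot: [0.983, -0.184, 0.006, -0.002]
ft_force: [13.2, 8.2, -4.7]
width: -0.0003
```

Request:
{"method": "move_arm", "body": {"targets": [[[-0.15,-0.06,0],[0,0,0],-1],[[0,0,0],[0,0,0],-1]]}}

```text
time: 16.1
tcp_pos: [0.5746, 0.1586, 0.0876]
tcp_rot: [0.983, -0.183, 0.011, -0.003]
ft_force: [15.9, 5.7, -7.0]
width: -0.0001
```

```bash
python3 path.py 999 -65 9 0.045; python3 look.py w7
```

```text
tcp [0.5746 0.1586 0.0876] r 0.0467 ang -61.1 F [15.9  5.7 -7. ]
[-0.09  0.  ] [0.571  0.1586]
16.1 [0.5746 0.1586 0.0876] 0.023 [15.9  5.7 -7. ] [-0.66  0.67  0.45  2.03 -0.55  0.54 -0.19]
```

View pics/w7.png

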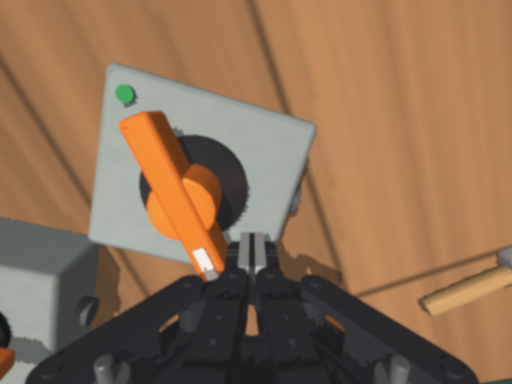

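Run:
```python
from h import *
w=np.load('w7.npz');M=model("wrist",(w['p'],w['q']))
O=onz(M,(143,118),.108);W=onz(M,(207,270),.108);print(O,W,np.linalg.norm(W-O),np.degrees(np.arctan2(*(W-O)[[1,0]])))
```

```text
[0.55721027 0.24691359 0.108     ] [0.55138767 0.16544744 0.108     ] 0.0816739620911946 -94.0881293318072
```

Force has risen to 17 N (the spring alone gives about 4 N), the TCP has stopped, and the paddle reads about −90°. That is the stop, so I release by backing away.

Request:
{"method": "move_arm", "body": {"targets": [[[0.3,0.15,0],[0,0,0],-1],[[0.22,0.2,0],[0,0,0],-1],[[0.2,0.25,0],[0,0,0],-1],[[0.15,0.35,0],[0,0,0],-1],[[0.1,0.4,0],[0,0,0],-1],[[0,0,0],[0,0,0],-1]]}}

```text
time: 16.75
tcp_pos: [0.6009, 0.2147, 0.0842]
tcp_rot: [0.984, -0.18, -0.002, -0.001]
ft_force: [-1.4, 0.1, -0.1]
width: -0.0002
```

Request:
{"method": "move_arm", "body": {"targets": [[[0,0,0.9],[0,0,0],-1],[[0,0,0.9],[0,0,0],-1],[[0,0,0.9],[0,0,0],-1],[[0,0,0.9],[0,0,0],-1],[[-0.5,-0.8,0.9],[0,0,0],-1],[[-0.6,-0.8,0],[0,0,0],-1],[[-0.3,-0.5,0],[0,0,0],-1],[[0,0,0],[0,0,0],-1],[[0,0,0],[0,0,0],-1]]}}

```text
time: 17.65
tcp_pos: [0.5462, 0.1273, 0.2636]
tcp_rot: [0.983, -0.183, -0.001, -0.0]
ft_force: [0.5, 0.4, -0.2]
width: 0.0002
```

```bash
python3 look.py w8
python3 - <<'E'
from h import *
a=arm.grab_frame("scene")[:,:,::-1];b=arm.grab_frame("side")[:,:,::-1]
cv2.imwrite('pics/end.png',np.hstack([cv2.resize(a,(400,300)),cv2.resize(b,(400,300))]));cv2.imwrite('pics/scene9.png',a)
w=np.load('w8.npz')
E
```

```text
17.65 [0.5462 0.1273 0.2636] 0.023 [ 0.5  0.4 -0.2] [-0.8   0.41  0.67  1.97 -0.33  0.87 -0.33]
```

View pics/w8.png

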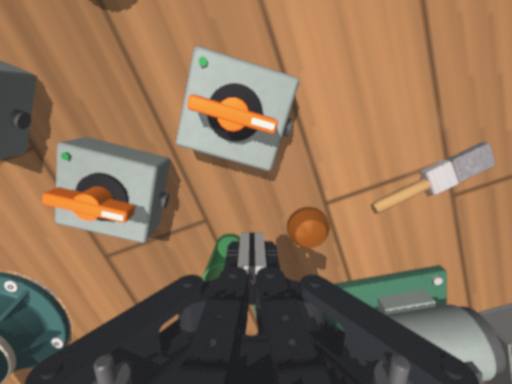

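View pics/end.png

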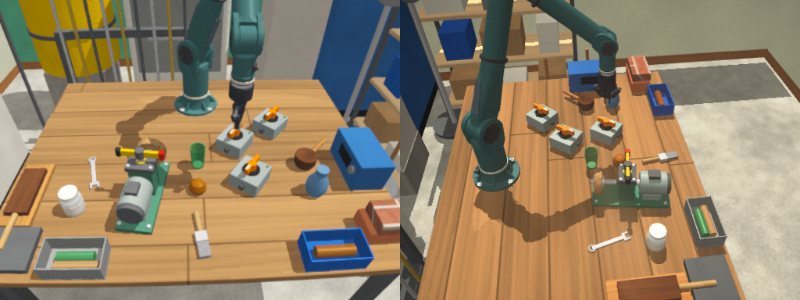

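The switch is back at rest, with its ends at (188,103) and (276,125) as before. The wing stands across the machine, and the bystanders look to be where they started. I'm handing the job in.

```bash
python3 -c "
from station import arm
print(arm.close_job())"
```

```text
the job is handed in; nothing more can be done
None
```

The screw and switch were both set as asked, in order, and I handed the job in at about 18 s with the arm clear of everything. No verdict was reported.

- **Screw:** I turned the wing clockwise with the shut fingers until it bottomed, about 165° from its start. I then backed it off 88.4°, measured it, and nudged it further. The final line fit gave 90.4°; I did not repeat the check against the end posts after that nudge.
- **Switch:** I chose the box farthest from the base, 0.58 m away, and twisted its paddle clockwise to the stop. Force rose to about 17 N with no more movement. A rough reading of the paddle there gave about 58° turned against the nominal 51.6°; I put that down to coarse pixel picks on a loaded, slightly tilted wrist. After release the last picture shows the paddle back at its rest position.
- **Surroundings:** In the final scene, side and wrist pictures, judged by eye, the glassware, jar, tools and other boxes look to be where they started.
- **Excess push:** I ran three moves together at the screw's stop, so the fingers pressed on the wing with about 61 N (wrist reading about 64 N) for a moment. That is under the 120 N wrist limit. It is above the 40 N limit for the arm or gripper body, but only the fingers were in contact as far as I could see.

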